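# Seat a keyed lens post in its sprung post holder and hold it down

## Robot

A 6-joint arm with a two-finger parallel gripper is mounted at the origin on the work surface. World frame = base frame: x ahead of the robot, y to its left, z up, the work surface at z = 0. Lengths are in m, angles in rad, forces in N, time in s.
With the tool pointing down it reaches from about 0.35 to 0.975 m from the base axis. Payload 4.9 kg.
Tool frame: the origin (TCP) lies between the finger pads; the fingertips stand 22 mm ahead of it and the grasp point (between the pads) lies 3 mm ahead of it; z points along the fingers, y is the line along which they close (so a half turn about z gives the same grasp; the last joint's range is limited). The gripper opens to 85 mm and grips with 20 to 120 N. Pads are 22 mm wide; open, the fingers measure 114 mm over their backs; the gripper's body (76 mm by 85 mm) begins 54 mm behind the grasp point. The pads swing forward as they close: fully open they stand 13 mm farther back than shut.
Start: joints at [-1.412, 0.053, 1.613, -0, 1.476, -0.119], TCP at [0.171, -0.601, 0.253] pointing down, gripper open.
Joint ranges: [-3.01, 3.01], [-1.01, 2.22], [0.06, 2.58], [-1.02, 4.17], [0.09, 2.62], [-3.14, 3.14]. Speed limits (rad/s): [2.57, 2.57, 3.14, 3.14, 3.14, 3.14].

## Interface

Orientations are given as a unit quaternion [w, x, y, z].
In Python, from plant import state, grab_frame, get_calibration, job_done, recognise, regions_of gives the robot as it stands.
- The arm moves only by the tool apply_moves, never from a script. Its argument "targets" is a list of rows, each an object with "translation": the shift along the tool's x, y, z normalised to -1 to 1, where 1 is 100 mm, a list of three; "twist": the turn about the tool's z normalised to -1 to 1, where 1 is 0.1 rad; "hand": the opening, from 0 (shut) to 1 (fully open). A call has 1 to 8 rows; each row shifts and turns the commanded pose from where the row before left it, along the tool's axes as they then stand; what a row does not reach is not made up. A row lasts 1/10 s, in which the tool goes at most 50 mm and 8.59 degrees, less where a joint would pass 70% of its speed; a pose out of reach is approached as far as the arm can. A call with a number of a shift or a turn outside -1 to 1 is refused whole. A call with a gripper value outside its range is refused whole. The fingers move at their own pace and stop on an object; the grip force is fixed at half the most. Time passes only in rows, so rows that do not move let the fingers close. It gives the time, the measured TCP pose, the force, the opening and the grip force at its end, in the units of the state.
- state(): the state, without advancing time (a new reading comes with each control period).
- grab_frame(name): name is "scene" or "top" or "wrist"; returns the picture (480x640x3 uint8, red, green, blue); there is no depth.
- get_calibration(name): a dict with "camera_matrix" (3x3 intrinsics, pixels), "pose" (4x4, takes a point from camera to world coordinates). Camera axes: x right, y up, looking along -z (the intrinsics and any distortion apply to the point x, -y, -z); pixel columns grow to the right and rows downward; lengths in m; the calibration is good to about 2 mm. A picture is of the moment at which its call begins: read the wrist's pose just before it. get_calibration takes no time and is no camera call; for the wrist camera it gives the pose at the moment of the call.
- job_done(): hands the job in; it is judged then, once.
Trained networks look in the newest picture that a camera, given by its name, has taken for a name from the list of things; names that differ only in an ending like _2 or _b are one class to them, and where a whole thing is asked for, a point or a joint stands for the part that bears it (a point fixed in the world has none). Each returns a list of dicts, best first, with "score" (0 to 1); they miss things now and then, are a little off and sometimes report something else, mostly with a low value. They report only what shows in the picture. A call takes as long as a camera call. They do not tell look-alikes from the thing itself.
- recognise(camera, query): "point" ([x, y, z] in m, in world coordinates, good to about 4 mm: the middle of the surface that is visible of it).
- regions_of(camera, query): "pixels" (480x640 bool, what is visible of it).
The state is a dict: "time": time; "joint_pos": joint angles; "joint_vel": joint speeds; "joint_efforts": joint torques, N m; "tool_pos": TCP position; "tool_rot": TCP orientation; "contact_force": force on the tool from outside, world axes, zero at the start; "ft_torque": the same for the moment, N m; "gripper_width": opening from 0.0 (shut) to 1.0 (fully open); "grasp_force": force on a finger pad.
Only numpy, scipy, OpenCV 4.12 (cv2) and the standard library are available. Lean on these libraries where they do the work, as an engineer would, in place of code of your own. Each camera call takes 0.05 s, during which the arm holds its last target. There are 200 camera calls.

## Task

Take the black lens post with the brass key out of the parking rack and put its stem into the slotted aluminium post holder; turn it until the key slips into the slot, then keep pushing against the spring inside until its black flange sits fully home on the holder. Finish still gripping the lens block and still pressing the post home, since it springs back up if you let go, and leave the blue mirror post and the other things on the table undisturbed.

Things in the scene. Friction and masses are not known exactly. Their poses are not given: they have to be found in the camera images.
- lens_post: The post to fit, about 0.22 kg, 116 mm tall, loose, upright in a rack socket. Origin: centre of the stem's bottom end; z up, brass key towards +x. Round steel stem 16 mm in diameter, z = 0 to 50 mm, tip tapered to 13.6 mm over the lowest 2.5 mm. Black flange 28 mm in diameter, z = 50 to 56 mm; neck 18 mm in diameter to z = 68 mm; black lens block from there to the top.
- lens_post_grip (a point): Centre of the lens block, on the axis, 92 mm above the post's origin. Block 24 mm (x) by 40 mm (y) by 48 mm high; a brass-rimmed amber lens stands out 2.6 mm from its +x and -x faces. Grip it by the bare +y and -y sides, 40 mm apart, fingers from above.
- lens_post_key (a point): Lower outer end of the brass key, 13 mm from the stem's axis on the post's +x side, 18 mm above the origin. The key is 5 mm wide (y) and runs from z = 18 to 46 mm; the stem's lowest 18 mm are a plain round pilot. A yellow line on top of the lens block lies on the key's side.
- hub: The post holder, fixed: twelve-sided aluminium hub about 48 mm across, top face 72 mm above the table, on a black base 100 x 76 x 12 mm. Origin: on the bore's axis at table level; z up; keyway on its +x side. When home the post's x axis is along the hub's x axis and the post's origin is 22 mm above the hub's, its flange resting on the top face.
- hub_mouth (a point): Centre of the bore in the top face, 72 mm above the table. Bore 18 mm in diameter, no chamfer. With the key out of line the post stops with its key on the top face and 18 mm of pilot in the bore.
- hub_slot (a point): Middle of the keyway in the top face, 18 mm from the bore's axis on the hub's +x side. Keyway 7 mm wide, right through the wall over the whole height; about 0.1 rad of turn either way fits. Yellow lines mark it: two beside it on the top face, one in front of it on the base.
- plunger (a joint): Travel (m) of the brass spring plunger in the bore: 0 at rest, its top 42 mm below the hub's top face, so the post meets it 8 mm before home; 0.008 when the post is fully home. The spring pushes up with about 3.8 N at first, 9.8 N at 0.008: more than the post weighs.
- rack: Dark steel parking rack, fixed, 64 mm (x) by 180 mm (y) by 30 mm high. Origin: centre of its underside. Two round sockets 18 mm in diameter, 16 mm deep, at y = +55 and -55 mm in its frame: the lens post stands in one, the mirror post in the other, either way round, stem ends 14 mm above the table, the key 2 mm above the rack's top.
- mirror_post: Post to leave alone: the same stem without a key, blue flange and a round blue mirror mount 42 mm in diameter, 110 mm tall. Origin: centre of the stem's bottom end.
- jar: Small green glass jar, 48 mm in diameter, 60 mm tall, standing loose; leave alone. Origin: centre of its underside.
- lens_ring: Black ring 60 mm in diameter, 12 mm high, lying loose; leave alone. Origin: centre of its underside.
- clamp_block: Loose aluminium block 40 x 30 x 20 mm; leave alone. Origin: centre of its underside.
- driver: Screwdriver with an orange handle, 140 mm long, lying loose; leave alone. Origin: about its middle.
Things that resemble listed ones, but are neither listed nor needed, are in the scene too. What is shaped like the lens_post but turquoise is not meant.

How it is judged:
On the way, in this order (a step that is already met when the one before it is completed fails the run):
1. the lens post is lifted out of the rack by the fingers (z of lens_post in the frame of rack above 0.04 m and contact force between the fingers and lens_post above 1 N), for 0.1 s.
2. its stem is started in the post holder's bore (horizontal distance between lens_post and hub below 0.004 m and z of lens_post in the frame of hub_mouth below -0.006 m), for 0.1 s.
At the end, for the whole second after the job is handed in: The lens post is upright in the post holder, key in the slot, its flange within about 2 mm of the top face and the spring plunger pushed in more than 5.8 mm; it is at rest, with the fingers still gripping the lens block (grasp point within 32 mm of the block's centre) and holding it down (horizontal distance between lens_post and hub below 0.004 m and z of lens_post in the frame of hub below 0.0242 m and angle between the x axis of lens_post and the x axis of hub, either way round below 0.2 rad and angle between lens_post's own z axis and vertical below 0.1 rad and value of joint plunger above 0.0058 m and contact force between the fingers and lens_post above 2 N and distance between the grasp point and lens_post_grip below 0.032 m and linear speed of lens_post below 0.02 m/s); the arm keeps its last pose, push and grip.
It fails at once if the blue mirror post is moved more than 20 mm or tipped (distance of mirror_post from where it was at the start of the episode above 0.02 m or angle between mirror_post's own z axis and vertical above 0.3 rad).
It fails at once if the jar, ring, block or screwdriver is moved more than 30 mm (distance of any of jar, lens_ring, clamp_block, driver from where it was at the start of the episode above 0.03 m).
It also fails if it takes over 38 s, if anything falls off the work surface, if the arm or the gripper's body presses on something with over 40 N, if the wrist force passes 120 N, or if a joint passes its speed limit or range.

## Working session

There is one attempt and no reset: what is moved stays moved. The work goes in short steps, Python scripts to look and compute and a tool call to move; the robot and the scene stay as the last step left them, time stands still between calls to the robot, and variables do not carry over. Pictures are saved under pics/ and viewed, at most 10 in all, crops included, and the job is handed in when it is done.

Besides the shell and the picture viewer there is one more tool, called after "Request:" by a JSON object that holds its "api" and its "payload", one argument or row to a line. apply_moves: Moves the arm, as the interface text tells. Its arguments: {"type":"object","properties":{"targets":{"type":"array"}},"required":["targets"]}

```bash
ls; mkdir -p pics; python3 - <<'E'
from plant import *
import cv2
s=state();print(s)
for c in("scene","top"):
    f=grab_frame(c);cv2.imwrite(f"pics/{c}0.png",f[:,:,::-1])
    print(c,get_calibration(c))
    for q in("lens_post","lens_post_grip","lens_post_key","hub","hub_mouth","hub_slot","rack","mirror_post","jar","lens_ring","clamp_block","driver"):
        print(q,[(round(d['score'],2),[round(float(x),3) for x in d['point']]) for d in recognise(c,q)])
print(state()['time'])
E
```

```text
pics
{'time': 0.0, 'joint_pos': array([-1.41196698e+00,  5.33474466e-02,  1.61431539e+00, -2.23641604e-06,
        1.47597770e+00, -1.19024090e-01]), 'joint_vel': array([-1.61396241e-05, -1.40067479e-03,  1.18083060e-04,  1.92888479e-03,
        7.60256498e-04,  9.36047855e-04]), 'joint_efforts': array([ 7.10850218e-04, -3.93672359e+01, -3.70180607e+01, -1.14788912e-05,
        7.00141987e-03, -4.70351139e-06]), 'tool_pos': array([ 0.1713253 , -0.60045509,  0.25205602]), 'tool_rot': array([-1.02371786e-03,  9.90364661e-01,  1.38480289e-01, -2.14906650e-05]), 'contact_force': array([ 0.1554316 , -0.30072109,  0.08450051]), 'ft_torque': array([-0.01618721,  0.02021349, -0.02998753]), 'grasp_force': 0.0, 'gripper_width': 1.0040287008237165}
scene {'camera_matrix': array([[492.84574515,   0.        , 317.95412914],
       [  0.        , 492.84574515, 239.96098838],
       [  0.        ,   0.        ,   1.        ]]), 'pose': array([[ 0.56087752, -0.60273116,  0.56756635,  1.03725597],
       [ 0.82777696,  0.42003319, -0.37196426, -0.36968994],
       [-0.01420226,  0.67844474,  0.734514
[... 1438 characters left out ...]
.112]), (0.64, [0.663, -0.236, 0.116]), (0.59, [0.575, -0.295, 0.133])]
lens_post_key [(0.67, [0.641, -0.378, 0.112]), (0.61, [0.574, -0.292, 0.131]), (0.61, [0.66, -0.229, 0.115])]
hub [(0.84, [0.539, 0.208, 0.013]), (0.62, [0.543, -0.192, 0.118])]
hub_mouth [(0.57, [0.541, 0.202, 0.014])]
hub_slot [(0.95, [0.541, 0.207, 0.017])]
rack [(0.93, [0.563, -0.237, 0.03])]
mirror_post [(0.53, [0.543, -0.19, 0.119])]
jar [(0.93, [0.73, 0.018, 0.057]), (0.5, [0.559, -0.239, 0.026]), (0.43, [0.539, 0.207, 0.013])]
lens_ring [(0.66, [0.62, 0.011, 0.014]), (0.18, [0.541, 0.207, 0.011])]
clamp_block [(0.65, [0.541, 0.205, 0.017]), (0.56, [0.741, -0.09, 0.018])]
driver [(0.74, [0.427, -0.018, 0.02])]
1.3
```

View pics/scene0.png

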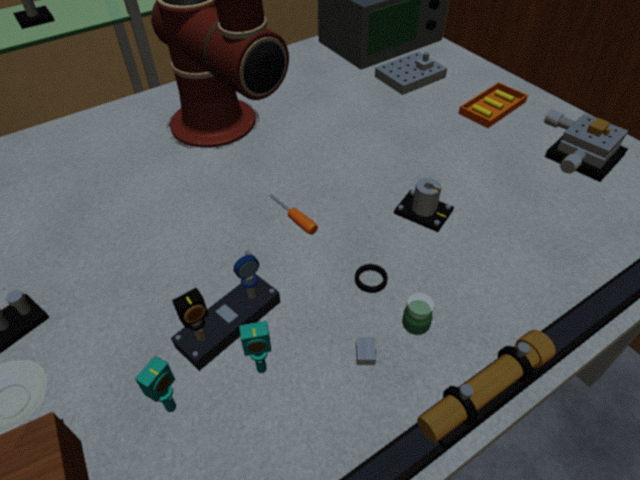

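View pics/top0.png

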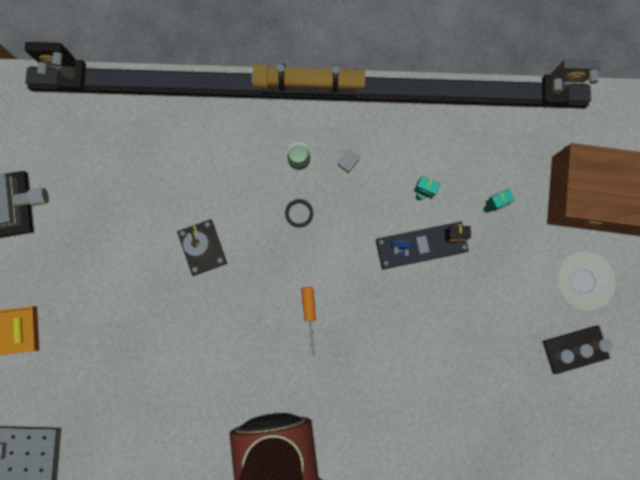

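The scene view shows the black lens post at (190,305) and the hub at (427,197). In the top view the lens post is at (458,233) and the hub at (196,242). The turquoise posts are decoys. I'll enlarge both.

```bash
python3 - <<'E'
import cv2,numpy as np
t=cv2.imread("pics/top0.png");s=cv2.imread("pics/scene0.png")
r=lambda im,x,y,w=64,h=48:cv2.resize(im[y:y+h,x:x+w],(400,300),interpolation=cv2.INTER_CUBIC)
o=np.vstack([np.hstack([r(t,420,208),r(t,168,215)]),np.hstack([r(s,160,283,80,60),r(s,387,170,80,60)])])
cv2.imwrite("pics/c1.png",np.clip(o*1.6,0,255).astype(np.uint8))
E
```

```text
(no output)
```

View pics/c1.png

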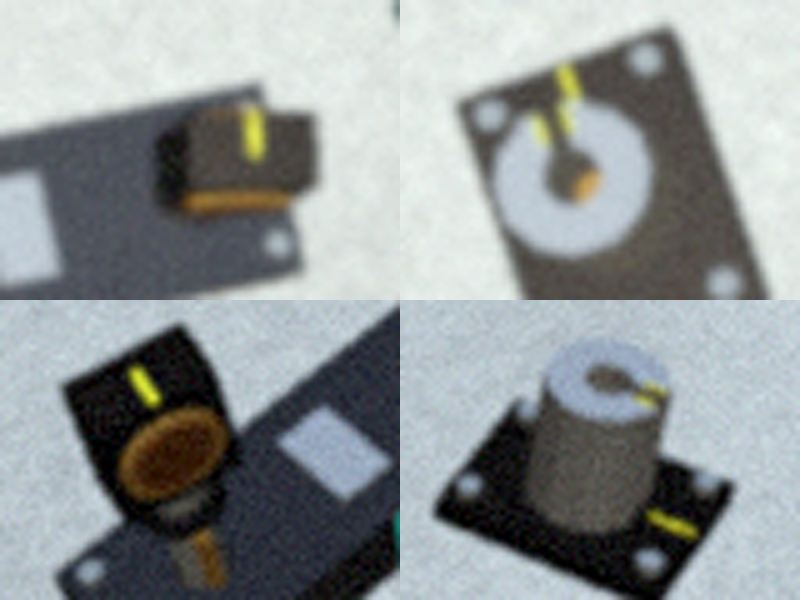

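The crops show the lens post's yellow line pointing to image-up in the top view, so its key faces about +x. The hub keyway also faces about +x, tilted slightly towards +y. Next I compute positions at the known heights.

```bash
cat > h.py <<'E'
from plant import *
import numpy as np, cv2
def cal(n):
    c=get_calibration(n);return np.array(c['camera_matrix']),np.array(c['pose'])
def ray(K,P,u,v,z):
    d=P[:3,:3]@np.array([(u-K[0,2])/K[0,0],-(v-K[1,2])/K[1,1],-1]);o=P[:3,3]
    return o+d*(z-o[2])/d[2]
def proj(K,P,X):
    p=P[:3,:3].T@(np.array(X)-P[:3,3]);return K[0,0]*p[0]/-p[2]+K[0,2],K[1,2]-K[1,1]*p[1]/-p[2]
def rotm():
    q=state()['tool_rot'];w,x,y,z=q
    from scipy.spatial.transform import Rotation as R
    return R.from_quat([x,y,z,w]).as_matrix()
E
python3 - <<'E'
from h import *
np.set_printoptions(precision=4,suppress=True)
T=cal("top");S=cal("scene")
t=lambda x,y,ox,oy,z:print('T',ray(*T,ox+x/6.25-.5,oy+y/6.25-.5,z)[:2])
s=lambda x,y,ox,oy,z:print('S',ray(*S,ox+x/5-.5,oy+y/5-.5,z)[:2])
print('post line ends');t(250,112,420,208,.13);t(257,158,420,208,.13);s(155,105,160,283,.13);s(135,70,160,283,.13)
print('block corner centre');t(251,152,420,208,.13);
print('hub mouth');t(173,180,168,215,.072);s(208,79,387,170,.072)
print('hub top disc');t(173,178,168,215,.072);s(206,79,387,170,.072)
print('base line');t(168,82,168,215,.012);s(272,223,387,170,.012)
print('slot lines');t(141,130,168,215,.072);t(166,117,168,215,.072)
print('slot s');s(252,90,387,170,.072);s(248,100,387,170,.072)
W=cal("wrist");print(W);print(rotm(),state()['tool_pos'])
E
```

```text
post line ends
T [ 0.5865 -0.2948]
T [ 0.5725 -0.2969]
S [ 0.5877 -0.2962]
S [ 0.5729 -0.2959]
block corner centre
T [ 0.5743 -0.2951]
hub mouth
T [0.5454 0.2116]
S [0.5474 0.2111]
hub top disc
T [0.5461 0.2116]
S [0.547  0.2104]
base line
T [0.5856 0.2283]
S [0.5813 0.2265]
slot lines
T [0.561  0.2225]
T [0.5654 0.2149]
slot s
S [0.562  0.2206]
S [0.5654 0.2152]
(array([[344.5719,   0.    , 321.2146],
       [  0.    , 344.5719, 239.1183],
       [  0.    ,   0.    ,   1.    ]]), array([[ 0.2747,  0.9225,  0.271 ,  0.2404],
       [-0.9615,  0.2633,  0.0782, -0.5822],
       [ 0.0007, -0.2821,  0.9594,  0.3753],
       [ 0.    ,  0.    ,  0.    ,  1.    ]]))
[[ 0.9617  0.2742  0.    ]
 [ 0.2742 -0.9617  0.    ]
 [ 0.     -0.     -1.    ]] [ 0.1714 -0.601   0.2533]
```

Request:
{"api": "apply_moves", "payload": {
  "targets": [
    {"translation": [0.42,-0.16,0],"twist": 0,"hand": 1},
    {"translation": [0.42,-0.16,0],"twist": 0,"hand": 1},
    {"translation": [0.42,-0.16,0],"twist": 0,"hand": 1},
    {"translation": [0.42,-0.16,0],"twist": 0,"hand": 1},
    {"translation": [0.42,-0.16,0],"twist": 0,"hand": 1},
    {"translation": [0.42,-0.16,0],"twist": 0,"hand": 1},
    {"translation": [0.42,-0.16,0],"twist": 0,"hand": 1},
    {"translation": [0.42,-0.16,0],"twist": 0,"hand": 1}
  ]
}}

```text
time: 2.1
tool_pos: [0.4607, -0.3845, 0.2535]
tool_rot: [0.0, 0.99, 0.138, 0.0]
contact_force: [0.5, -0.5, 1.5]
gripper_width: 1.003
grasp_force: 0.0
```

Request:
{"api": "apply_moves", "payload": {
  "targets": [
    {"translation": [0.45,-0.18,0],"twist": 0,"hand": 1},
    {"translation": [0.45,-0.18,0],"twist": 0,"hand": 1},
    {"translation": [0.45,-0.18,0],"twist": 0,"hand": 1},
    {"translation": [0,0,0],"twist": 0.8,"hand": 1},
    {"translation": [0,0,0],"twist": 0.8,"hand": 1},
    {"translation": [0,0,0],"twist": 0,"hand": 1},
    {"translation": [0,0,0],"twist": 0,"hand": 1}
  ]
}}

```text
time: 2.8
tool_pos: [0.5744, -0.2969, 0.2532]
tool_rot: [-0.0, 0.998, 0.06, -0.0]
contact_force: [0.0, 0.1, 0.1]
gripper_width: 1.001
grasp_force: 0.0
```

```bash
python3 - <<'E'
from h import *
W=cal("wrist");f=grab_frame("wrist");cv2.imwrite("pics/w1.png",f[:,:,::-1]);np.savez("w1.npz",K=W[0],P=W[1])
print(state()['tool_pos'],rotm().round(4))
E
```

```text
[ 0.57425608 -0.29702374  0.25330892] [[ 9.930e-01  1.185e-01  0.000e+00]
 [ 1.185e-01 -9.930e-01  1.000e-04]
 [ 0.000e+00 -1.000e-04 -1.000e+00]]
```

View pics/w1.png

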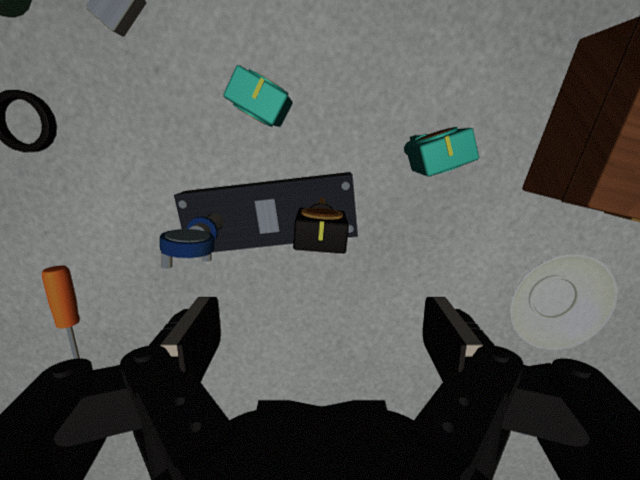

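The wrist view shows the block's top face at about (294..347, 218..252) with its yellow line at (321,231). The mirror post is at (188,240). I'll enlarge the block.

```bash
python3 - <<'E'
import cv2,numpy as np
t=cv2.imread("pics/w1.png")[190:265,270:370]
o=cv2.resize(t,(800,600),interpolation=cv2.INTER_CUBIC)
cv2.imwrite("pics/c2.png",np.clip(o*3.0,0,255).astype(np.uint8))
E
```

```text
(no output)
```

View pics/c2.png

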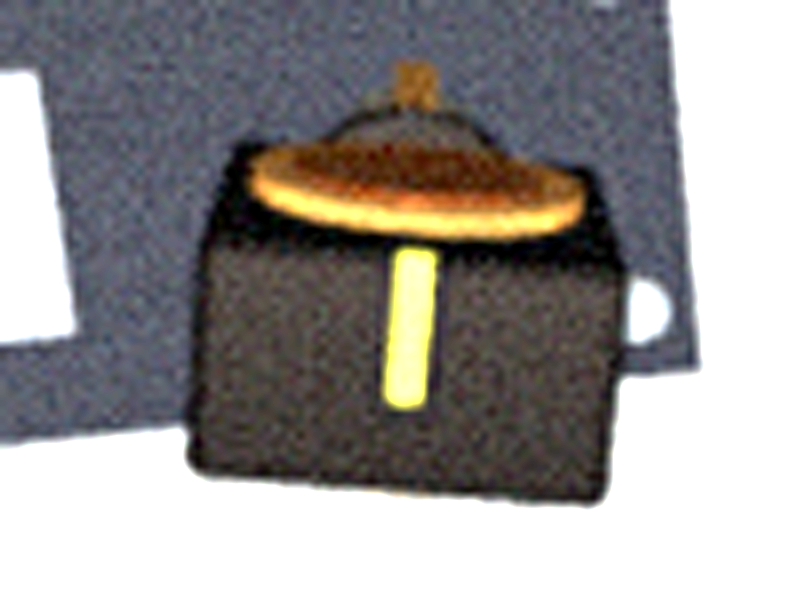

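The enlargement shows the top-face corners at crop pixels (208,248), (625,270), (605,503) and (190,472). The key is on the lens side, towards +x.

```bash
python3 - <<'E'
from h import *
np.set_printoptions(precision=4,suppress=True)
d=np.load("w1.npz");K,P=d['K'],d['P']
c=[ray(K,P,270+x/8-.5,190+y/8-.5,.13)[:2] for x,y in((208,248),(625,270),(605,503),(190,472))]
c=np.array(c);print(c,c.mean(0))
print([np.linalg.norm(c[i]-c[i-1]) for i in range(4)])
for a,b in((1,0),(2,3)):
    e=c[b]-c[a];print('yaw from y edge',np.arctan2(-e[0],e[1]))
for a,b in((3,0),(2,1)):
    e=c[b]-c[a];print('yaw x',np.arctan2(e[1],e[0]))
l=[ray(K,P,270+x/8-.5,190+y/8-.5,.13)[:2] for x,y in((405,408),(417,250))]
e=l[1]-l[0];print('line',np.arctan2(e[1],e[0]),l)
print('rack nut',ray(K,P,270+648/8-.5,190+312/8-.5,.03))
E
```

```text
[[ 0.5859 -0.2777]
 [ 0.5884 -0.3158]
 [ 0.5659 -0.3171]
 [ 0.5643 -0.2781]] [ 0.5761 -0.2972]
[np.float64(0.021586726887179202), np.float64(0.038163363863914224), np.float64(0.02251663136882897), np.float64(0.038971997745138556)]
yaw from y edge 0.06541634979046229
yaw from y edge 0.04101576454315261
yaw x 0.020714171610780558
yaw x 0.057972021590221676
line 0.0462097257334376 [array([ 0.5729, -0.2974]), array([ 0.588 , -0.2967])]
rack nut [ 0.5599 -0.3303  0.03  ]
```

Request:
{"api": "apply_moves", "payload": {
  "targets": [
    {"translation": [0.02,0,0.3],"twist": 0.7,"hand": 1},
    {"translation": [0,0,0.4],"twist": 0,"hand": 1},
    {"translation": [0,0,0.4],"twist": 0,"hand": 1},
    {"translation": [0,0,0.33],"twist": 0,"hand": 1},
    {"translation": [0,0,0],"twist": 0,"hand": 1},
    {"translation": [0,0,0],"twist": 0,"hand": 0},
    {"translation": [0,0,0],"twist": 0,"hand": 0},
    {"translation": [0,0,0],"twist": 0,"hand": 0}
  ]
}}

```text
time: 3.65
tool_pos: [0.5779, -0.2977, 0.1136]
tool_rot: [0.001, 1.0, 0.024, 0.002]
contact_force: [-0.1, -0.3, -0.5]
gripper_width: 0.52
grasp_force: 0.0
```

Request:
{"api": "apply_moves", "payload": {
  "targets": [
    {"translation": [0,0,0],"twist": 0,"hand": 0},
    {"translation": [0,0,0],"twist": 0,"hand": 0},
    {"translation": [0,0,0],"twist": 0,"hand": 0}
  ]
}}

```text
time: 3.95
tool_pos: [0.578, -0.2974, 0.1136]
tool_rot: [0.001, 1.0, 0.024, 0.002]
contact_force: [-1.4, 0.8, 6.2]
gripper_width: 0.463
grasp_force: 60.8
```

Request:
{"api": "apply_moves", "payload": {
  "targets": [
    {"translation": [0,0,-0.1],"twist": 0,"hand": 0},
    {"translation": [0,0,-0.3],"twist": 0,"hand": 0},
    {"translation": [0,0,-0.35],"twist": 0,"hand": 0},
    {"translation": [0,0,-0.35],"twist": 0,"hand": 0},
    {"translation": [0,0,-0.3],"twist": 0,"hand": 0},
    {"translation": [0,0,0],"twist": 0,"hand": 0},
    {"translation": [0,0,0],"twist": 0,"hand": 0}
  ]
}}

```text
time: 4.65
tool_pos: [0.5763, -0.2965, 0.2503]
tool_rot: [0.0, 1.0, 0.024, 0.0]
contact_force: [-0.8, 0.5, -2.4]
gripper_width: 0.465
grasp_force: 62.7
```

Request:
{"api": "apply_moves", "payload": {
  "targets": [
    {"translation": [-0.03,-0.2,0],"twist": 0,"hand": 0},
    {"translation": [-0.06,-0.43,0],"twist": 0,"hand": 0},
    {"translation": [-0.06,-0.43,0],"twist": 0,"hand": 0},
    {"translation": [-0.06,-0.43,0],"twist": 0,"hand": 0},
    {"translation": [-0.06,-0.43,0],"twist": 0,"hand": 0},
    {"translation": [-0.06,-0.43,0],"twist": 0,"hand": 0},
    {"translation": [-0.06,-0.43,0],"twist": 0,"hand": 0},
    {"translation": [-0.06,-0.43,0],"twist": 0,"hand": 0}
  ]
}}

```text
time: 5.45
tool_pos: [0.5139, 0.0236, 0.2467]
tool_rot: [-0.0, 1.0, 0.024, -0.003]
contact_force: [0.9, -0.1, -2.6]
gripper_width: 0.459
grasp_force: 62.6
```

Request:
{"api": "apply_moves", "payload": {
  "targets": [
    {"translation": [-0.06,-0.43,0],"twist": 0,"hand": 0},
    {"translation": [-0.06,-0.43,0],"twist": 0,"hand": 0},
    {"translation": [-0.06,-0.43,0],"twist": 0,"hand": 0},
    {"translation": [-0.06,-0.43,0],"twist": 0,"hand": 0},
    {"translation": [-0.03,-0.19,0],"twist": 0,"hand": 0},
    {"translation": [0,0,0],"twist": 0,"hand": 0},
    {"translation": [0,0,0],"twist": 0,"hand": 0}
  ]
}}

```text
time: 6.15
tool_pos: [0.4789, 0.211, 0.2477]
tool_rot: [0.001, 1.0, 0.024, -0.002]
contact_force: [0.4, -0.4, -2.7]
gripper_width: 0.464
grasp_force: 62.8
```

Request:
{"api": "apply_moves", "payload": {
  "targets": [
    {"translation": [0,0,0],"twist": -0.9,"hand": 0},
    {"translation": [0,0,0],"twist": -0.9,"hand": 0},
    {"translation": [0,0,0],"twist": -0.9,"hand": 0},
    {"translation": [0,0,0],"twist": -0.8,"hand": 0},
    {"translation": [0,0,0],"twist": 0,"hand": 0},
    {"translation": [0,0,0],"twist": 0,"hand": 0},
    {"translation": [0,0,0],"twist": 0,"hand": 0}
  ]
}}

```text
time: 6.85
tool_pos: [0.48, 0.2108, 0.2499]
tool_rot: [0.0, 0.98, 0.197, -0.0]
contact_force: [0.1, 0.6, -3.0]
gripper_width: 0.464
grasp_force: 62.9
```

```bash
python3 - <<'E'
from h import *
np.set_printoptions(precision=4,suppress=True)
W=cal("wrist");f=grab_frame("wrist");cv2.imwrite("pics/w2.png",f[:,:,::-1]);np.savez("w2.npz",K=W[0],P=W[1])
p=state()['tool_pos'];R=rotm();print(p,R,np.arctan2(R[1,0],R[0,0]))
print('hub mouth px',proj(*W,[.546,.2112,.072]))
for c in("scene","top"):cv2.imwrite(f"pics/{c}2.png",grab_frame(c)[:,:,::-1])
E
```

```text
[0.48   0.2109 0.25  ] [[ 0.9225  0.386  -0.0005]
 [ 0.386  -0.9225 -0.0002]
 [-0.0005  0.     -1.    ]] 0.39624996850856736
hub mouth px (np.float64(349.62797599302894), np.float64(150.40347413234565))
```

View pics/w2.png

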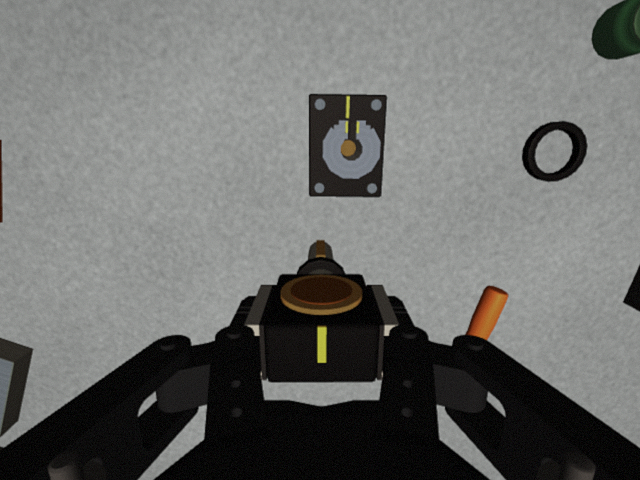

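The post is held upright with its key facing away, at about (320,245). The hub bore is at about (351,149), with the keyway pointing straight up in the image. I'll enlarge it for fine measurement.

```bash
python3 - <<'E'
import cv2,numpy as np
t=cv2.imread("pics/w2.png")
r=lambda x,y,w,h:cv2.resize(t[y:y+h,x:x+w],(400,600),interpolation=cv2.INTER_CUBIC)
o=np.hstack([r(312,92,80,120),r(250,235,140,210)])
o=np.clip(o*1.8,0,255).astype(np.uint8)
for k in range(0,800,50):cv2.putText(o,str(k%400),(k,8),0,.3,(0,0,255),1)
cv2.imwrite("pics/c3.png",o)
E
```

```text
(no output)
```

View pics/c3.png

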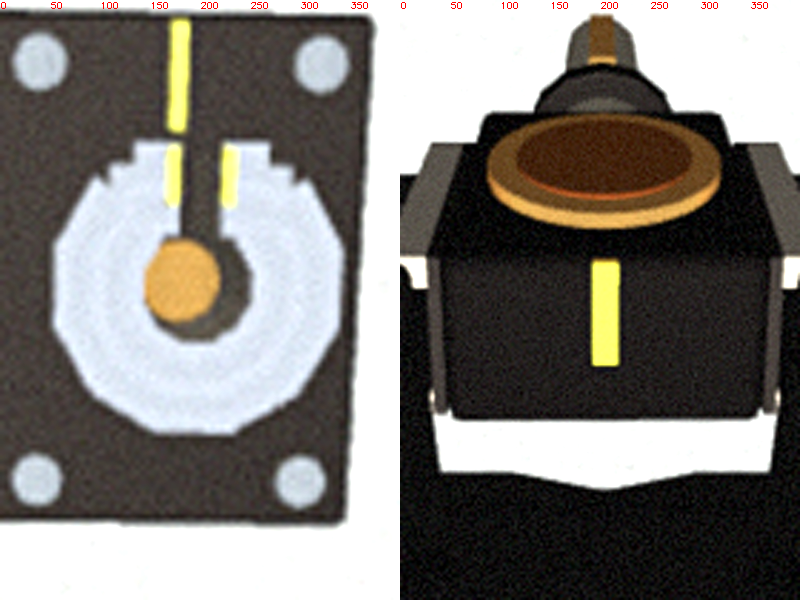

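The enlarged crop shows the bore centre at crop (198,289) and the slot middle at about (202,190). The post's line and stem lie on the tool's centreline.

```bash
python3 - <<'E'
from h import *
np.set_printoptions(precision=4,suppress=True)
d=np.load("w2.npz");K,P=d['K'],d['P'];p=state()['tool_pos'];R=rotm()
A=lambda x,y,z:ray(K,P,312+x/5-.5,92+y/5-.5,z)
B=lambda x,y,z:ray(K,P,250+x/2.857-.5,235+y/2.857-.5,z)
tf=lambda X:R.T@(X-p)
m=A(198.5,289,.072);ms=A(198,287.5,.072)
print('mouth',m,'tool',tf(m))
dodec=np.array([A(x,y,.072) for x,y in((52,285),(346,285),(195,434))]);print('dodec L,R,bottom tool',[tf(q) for q in dodec])
for n,q in(('slot',A(202,175,.072)),('slot2',A(202,210,.072)),('baseline out',A(180,20,.012)),('baseline in',A(177,130,.012))):
    v=tf(q)-tf(m);print(n,tf(q)[:2],np.hypot(*v[:2]),'ang tool',np.arctan2(v[1],v[0]))
zt=.2664
for n,q in(('line out',B(206,261,zt)),('line in',B(205,365,zt)),('TL',B(40,260,zt)),('TR',B(372,260,zt)),('BL',B(50,418,zt)),('BR',B(362,415,zt)),('tip far',B(202,17,zt-.116)),('key end low',B(202,58,zt-.116+.05))):print(n,tf(q))
E
```

```text
mouth [0.5473 0.2103 0.072 ] tool [0.0617 0.0268 0.1782]
dodec L,R,bottom tool [array([0.0624, 0.0021, 0.1782]), array([0.0624, 0.0516, 0.1782]), array([0.0375, 0.0267, 0.1782])]
slot [0.08   0.0269] 0.018261072768177358 ang tool 0.007923936593389497
slot2 [0.0744 0.0271] 0.012726669083539772 ang tool 0.021971162881191553
baseline out [0.1103 0.0271] 0.04858744913641368 ang tool 0.0063004840138895365
baseline in [0.0902 0.0269] 0.028448994620093537 ang tool 0.0046551950650355585
line out [ 0.0091  0.0015 -0.0162]
line in [-0.0055  0.0013 -0.0162]
TL [ 0.0092 -0.0185 -0.0162]
TR [ 0.0092  0.0215 -0.0162]
BL [-0.0134 -0.0183 -0.0162]
BR [-0.013   0.0213 -0.0162]
tip far [0.0051 0.0007 0.0998]
key end low [0.0121 0.0009 0.0498]
```

Request:
{"api": "apply_moves", "payload": {
  "targets": [
    {"translation": [0.32,0.13,0],"twist": 0,"hand": 0},
    {"translation": [0.32,0.13,0],"twist": 0,"hand": 0},
    {"translation": [0,0,0.35],"twist": 0,"hand": 0},
    {"translation": [0,0,0.35],"twist": 0,"hand": 0},
    {"translation": [0,0,0],"twist": 0,"hand": 0},
    {"translation": [0,0,0],"twist": 0,"hand": 0},
    {"translation": [0,0,0],"twist": 0,"hand": 0}
  ]
}}

```text
time: 7.7
tool_pos: [0.5503, 0.2126, 0.183]
tool_rot: [-0.0, 0.98, 0.198, 0.002]
contact_force: [0.2, -0.2, -1.9]
gripper_width: 0.462
grasp_force: 62.6
```

```bash
python3 - <<'E'
from h import *
np.set_printoptions(precision=4,suppress=True)
s=cv2.imread
p=state()['tool_pos'];R=rotm();print(p,np.arctan2(R[1,0],R[0,0]),'post at',p+R@[-.002,0,0])
S=cal("scene");f=grab_frame("scene")[:,:,::-1]
T=cal("top");g=grab_frame("top")[:,:,::-1]
print('pred tip in scene',proj(*S,[.5473,.2103,.08]),proj(*T,[.547,.21,.19]))
u,v=map(int,proj(*S,[.5473,.2103,.09]))
a=f[v-45:v+45,u-30:u+30]
u,v=map(int,proj(*T,[.5473,.2103,.09]))
b=g[v-45:v+45,u-30:u+30]
o=np.hstack([cv2.resize(q,(400,600),interpolation=cv2.INTER_CUBIC) for q in(a,b)])
cv2.imwrite("pics/c4.png",np.clip(o*1.8,0,255).astype(np.uint8))
E
```

```text
[0.5503 0.2126 0.183 ] 0.39789284493019395 post at [0.5485 0.2118 0.183 ]
pred tip in scene (np.float64(428.3827187451583), np.float64(182.28496569751093)) (np.float64(181.98594058496644), np.float64(233.75704562153425))
```

View pics/c4.png

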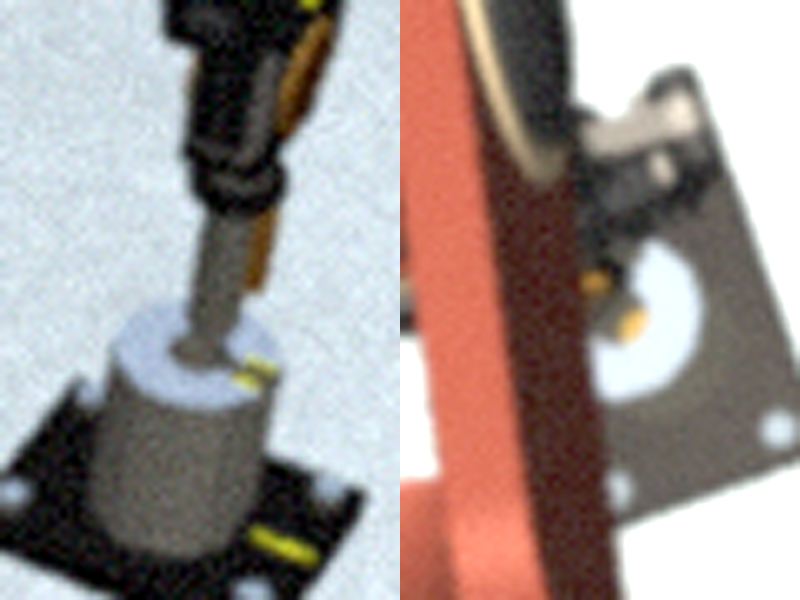

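The scene crop shows the stem tip just above the bore, slightly to the right: tip at about (212,333), bore at about (197,352). I'll quantify the offset.

```bash
python3 - <<'E'
from h import *
np.set_printoptions(precision=2,suppress=True)
S=cal("scene");u,v=map(int,proj(*S,[.5473,.2103,.09]))
c=lambda X:(np.array(proj(*S,X))+.5-[u-30,v-45])*6.667
print('mouth pred',c([.5473,.2103,.072]),'T/S est',c([.546,.2112,.072]))
for z in(.0834,.0134):print('tip pred',c([.5485,.2118,.0834]),'flange bottom',c([.5485,.2118,.1334]))
print('px per mm tool x,y', c([.5473+.0092,.2103+.0039,.072])-c([.5473,.2103,.072]),c([.5473+.0039,.2103-.0092,.072])-c([.5473,.2103,.072]))
p=state()['tool_pos'];print(p*1000)
E
```

```text
mouth pred [195.12 352.8 ] T/S est [194.36 349.25]
tip pred [207.68 323.23] flange bottom [234.97 185.9 ]
tip pred [207.68 323.23] flange bottom [234.97 185.9 ]
px per mm tool x,y [31.64 11.97] [-14.34  19.21]
[550.46 212.63 183.3 ]
```

Request:
{"api": "apply_moves", "payload": {
  "targets": [
    {"translation": [-0.022,0,0],"twist": 0,"hand": 0},
    {"translation": [0,0,0.06],"twist": 0,"hand": 0},
    {"translation": [0,0,0.06],"twist": 0,"hand": 0},
    {"translation": [0,0,0.04],"twist": 0,"hand": 0},
    {"translation": [0,0,0.04],"twist": 0,"hand": 0},
    {"translation": [0,0,0],"twist": 0,"hand": 0},
    {"translation": [0,0,0],"twist": 0,"hand": 0}
  ]
}}

```text
time: 8.5
tool_pos: [0.5473, 0.2113, 0.16]
tool_rot: [0.0, 0.98, 0.198, 0.0]
contact_force: [2.6, 0.6, -3.2]
gripper_width: 0.461
grasp_force: 62.8
```

Request:
{"api": "apply_moves", "payload": {
  "targets": [
    {"translation": [0.01,0,0.02],"twist": 0,"hand": 0},
    {"translation": [0,0,0.04],"twist": 0,"hand": 0},
    {"translation": [0,0,0.04],"twist": 0,"hand": 0},
    {"translation": [0,0,0.04],"twist": 0,"hand": 0},
    {"translation": [0,0,0],"twist": 0,"hand": 0},
    {"translation": [0,0,0],"twist": 0,"hand": 0}
  ]
}}

```text
time: 9.1
tool_pos: [0.5478, 0.2117, 0.146]
tool_rot: [0.0, 0.98, 0.198, -0.0]
contact_force: [0.2, -0.4, -3.3]
gripper_width: 0.459
grasp_force: 62.9
```

The tip is now 25.6 mm deep with no contact force, so the key has entered the slot. I'll keep pressing.

Request:
{"api": "apply_moves", "payload": {
  "targets": [
    {"translation": [0,0,0.05],"twist": 0,"hand": 0},
    {"translation": [0,0,0.05],"twist": 0,"hand": 0},
    {"translation": [0,0,0.05],"twist": 0,"hand": 0},
    {"translation": [0,0,0.05],"twist": 0,"hand": 0},
    {"translation": [0,0,0.04],"twist": 0,"hand": 0},
    {"translation": [0,0,0],"twist": 0,"hand": 0},
    {"translation": [0,0,0],"twist": 0,"hand": 0},
    {"translation": [0,0,0],"twist": 0,"hand": 0}
  ]
}}

```text
time: 9.9
tool_pos: [0.5481, 0.2118, 0.1235]
tool_rot: [-0.0, 0.98, 0.198, -0.0]
contact_force: [-4.3, -0.7, 6.3]
gripper_width: 0.46
grasp_force: 63.8
```

Request:
{"api": "apply_moves", "payload": {
  "targets": [
    {"translation": [-0.004,0,0.02],"twist": 0,"hand": 0},
    {"translation": [0,0,0.02],"twist": 0,"hand": 0},
    {"translation": [0,0,0.01],"twist": 0,"hand": 0},
    {"translation": [0,0,0],"twist": 0,"hand": 0},
    {"translation": [0,0,0],"twist": 0,"hand": 0},
    {"translation": [0,0,0],"twist": 0,"hand": 0}
  ]
}}

```text
time: 10.5
tool_pos: [0.5486, 0.2121, 0.1217]
tool_rot: [-0.0, 0.98, 0.198, 0.001]
contact_force: [-8.1, -2.0, 18.0]
gripper_width: 0.461
grasp_force: 65.4
```

```bash
python3 - <<'E'
from h import *
S=cal("scene");f=grab_frame("scene")[:,:,::-1]
u,v=map(int,proj(*S,[.5473,.2103,.08]))
o=cv2.resize(f[v-40:v+40,u-50:u+50],(800,600),interpolation=cv2.INTER_CUBIC)
cv2.imwrite("pics/c5.png",np.clip(o*2.,0,255).astype(np.uint8))
print(state()['tool_pos'],state()['contact_force'])
E
```

```text
[0.54861378 0.21207362 0.12172434] [-8.58949248 -2.28026972 17.77965125]
```

View pics/c5.png

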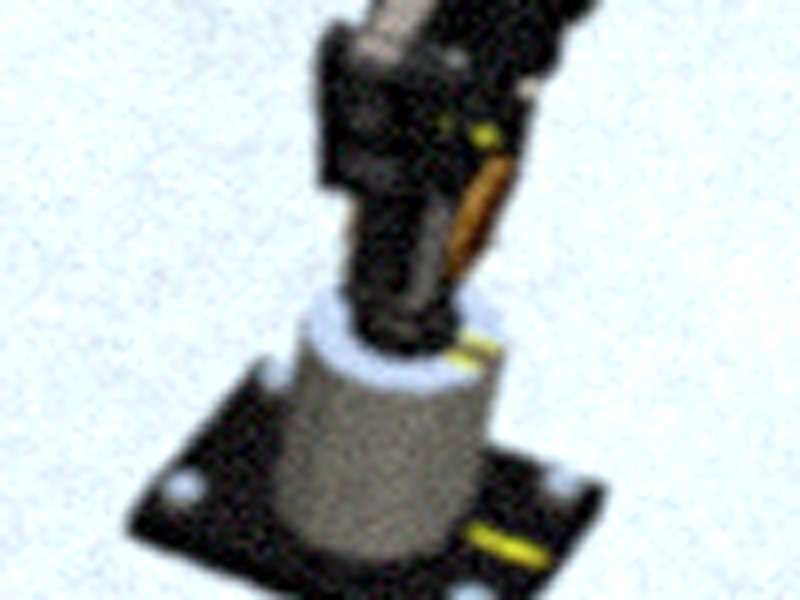

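The flange at (405,335) sits on the hub's top face with no stem showing, and the key is lined up with the slot marks at (475,350). The force shows a hard stop, so I'm handing it in.

```bash
python3 -c "
from plant import *
print(job_done())"
```

```text
the job is handed in; nothing more can be done
None
```

The lens post is in the holder with its key in the slot and its flange pressed onto the top face, still gripped and held down with about 18 N; I handed it in at about 10.5 s, and no verdict came back.

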